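# Turn a blind spacer hole-up for inspection

### The arm

A 6-joint arm with a two-finger parallel gripper is mounted at the origin on a cart in front of the work surface, level with it; the furniture and walls round the work are solid. World frame = base frame: x ahead of the robot, y to its left, z up, the work surface at z = 0. Lengths are in m, angles in rad, forces in N, time in s.
With the tool pointing down it reaches from about 0.3 to 0.95 m from the base axis. Payload 3.1 kg.
Tool frame: the origin (TCP) lies between the finger pads; the fingertips stand 19 mm ahead of it and the grasp point (between the pads) is the TCP (ctrl.finger_overhang is the distance from the TCP to the fingertips, in m); x points along the fingers, z is the direction in which the jaws open and shut, and the axes are right-handed (so a half turn about x gives the same grasp; the last joint's range is limited). The gripper opens to 85 mm and grips with 20 to 120 N. Pads are 22 mm wide; open, the fingers measure 114 mm over their backs; the gripper's body (76 mm by 85 mm) begins 54 mm behind the grasp point. The pads swing forward as they close: fully open they stand 13 mm farther back than shut.
Start: joints at [-1.37, 0.308, 1.634, -0, 1.2, -0.07], TCP at [0.167, -0.602, 0.219] pointing down, gripper open.
Joint ranges: [-3.06, 3.06], [-0.79, 1.96], [0.05, 2.63], [-1.19, 4.34], [0.05, 2.64], [-2.94, 2.94]. Speed limits (rad/s): [2.79, 2.79, 3.14, 3.14, 3.14, 3.14].

### API

Orientations are given as a unit quaternion [w, x, y, z].
In Python, from plant import ctrl, optics gives the robot as it stands.
- The arm moves only by the tool send_rows, never from a script. Its argument "deltas" is one flat list of numbers, 7 for each row, row after row: the shift along the tool's x, y, z in units of 1 m (1.0 is 1 m), then the turn, a rotation vector about the tool's x, y, z in units of 30 degrees (1.0 is 30 degrees), then the closure, from 0 (fully open) to 1 (shut). A call has 1 to 10 rows; each row shifts and turns the commanded pose from where the row before left it, along the tool's axes as they then stand; what a row does not reach is not made up. A row lasts 1/12 s, in which the tool goes at most 41.7 mm and 7.16 degrees, less where a joint would pass 70% of its speed; a pose out of reach is approached as far as the arm can. A call with a number of a shift or a turn outside -1 to 1 is refused whole. A call with a gripper value outside its range is refused whole. The fingers move at their own pace and stop on an object; "force" is the grip in N (left out, the last holds). Time passes only in rows, so rows that do not move let the fingers close. It gives the time, the measured TCP pose, the force and the opening at its end, in the units of the state.
- ctrl.read_state(): the state, without advancing time (a new reading comes with each control period).
- optics.capture(name): name is "side" or "top" or "wrist"; returns a dict with "image" (480x640x3 uint8, red, green, blue), "mtx" (3x3 intrinsics, pixels), "origin" and "rotation" of the camera in the world. Camera axes: x right, y up, looking along -z (the intrinsics and any distortion apply to the point x, -y, -z); pixel columns grow to the right and rows downward; lengths in m; the calibration is good to about 2 mm. The wrist camera is an equidistant fisheye: a pixel r from the principal point sees the ray r / f radians off the axis. A picture is of the moment at which its call begins. There is no depth.
- ctrl.job_done(): hands the job in, once; it reports no verdict.
The state is a dict: "t": time; "qpos": joint angles; "dq": joint speeds; "joint_efforts": joint torques, N m; "tcp_pos": TCP position; "eef_rot": TCP orientation; "ft_force": force on the tool from outside, world axes, zero at the start; "moment": the same for the moment, N m; "finger_gap": opening from 0.0 (shut) to 1.0 (fully open).
Only numpy, scipy, OpenCV 4.12 (cv2) and the standard library are available. Lean on these libraries where they do the work, as an engineer would, in place of code of your own. Each camera call takes 0.05 s, during which the arm holds its last target. There are 200 camera calls.

### The job

Three alike aluminium spacer blocks lie on the dark riser shelf; each has one blind hole, hidden underneath or on a side. Take the block that lies on the green inspection sheet, find its hole and turn the block over until the hole faces straight up, and finish while still holding it motionless in the gripper, hole up, about 15 cm above the green sheet. Leave the other two blocks and the other things on the bench where they are.

Things in the scene. Friction and masses are not known exactly. Their poses are not given: they have to be found in the camera images.
- riser: fixed dark slab shelf on three grey feet, 110 mm deep (own x), 550 mm long (own y), 100 mm high; the three blocks lie on its flat top. Origin on the bench under its centre.
- inspection_sheet: green square marker sheet, 84 x 84 mm, with white corners, stuck flat on the riser top (paper-thin, cannot be felt or moved). Origin at its centre, on the riser top, z = 0.1.
- spacer_a: aluminium spacer block, about 0.22 kg: 56 mm long (own x), 44 x 44 mm section, dark band near each end, origin at its centre (122 mm above the bench as it lies); one blind hole, 20 mm wide, 28 mm deep, mid-way on one long face. Here the hole opens towards own +y. At the start own z is up and own x points away from the robot within 20 degrees, so the hole looks to the left.
- spacer_b: aluminium spacer block, about 0.22 kg: 56 mm long (own x), 44 x 44 mm section, dark band near each end, origin at its centre (122 mm above the bench as it lies); one blind hole, 20 mm wide, 28 mm deep, mid-way on one long face. Here the hole opens towards own -y. At the start own z is up and own x points away from the robot within 20 degrees, so the hole looks to the right.
- spacer_c: aluminium spacer block, about 0.22 kg: 56 mm long (own x), 44 x 44 mm section, dark band near each end, origin at its centre (122 mm above the bench as it lies); one blind hole, 20 mm wide, 28 mm deep, mid-way on one long face. Here the hole opens towards own -z. At the start own z is up and own x points away from the robot within 20 degrees, so the hole looks down.
- ring_gauge: bystander: steel setting ring with dark knurled rim, 39 mm across, 14 mm high, lying flat. Origin under its centre.
- dial_indicator: bystander: round dial indicator lying on its back, 104 x 55 x 20 mm. Origin under its centre.
- tin: bystander: flat round tin, red lid, 48 mm across, 19 mm high. Origin under its centre.
- v_block: bystander: small steel V block, 44 x 32 x 30 mm. Origin under its centre.

How it is judged:
At the end, for the whole second after the job is handed in: The block from the green sheet is gripped (over 1 N) and still (under 3 cm/s), hole within 0.2 rad of straight up, its centre over 11 cm above the riser top and within 10 cm of the sheet centre seen from above; the other two blocks lie within 2 cm of their starts, off the sheet (((angle between spacer_a's own y axis and vertical below 0.2 rad and height (world z) of spacer_a above 0.21 m and horizontal distance between spacer_a and inspection_sheet below 0.1 m and contact force between the fingers and spacer_a above 1 N and linear speed of spacer_a below 0.03 m/s and distance of each of spacer_b, spacer_c from where it was at the start of the episode below 0.02 m and horizontal distance between each of spacer_b, spacer_c and inspection_sheet above 0.12 m) or (angle between spacer_b's own y axis and vertical above 2.94 rad and height (world z) of spacer_b above 0.21 m and horizontal distance between spacer_b and inspection_sheet below 0.1 m and contact force between the fingers and spacer_b above 1 N and linear speed of spacer_b below 0.03 m/s and distance of each of spacer_a, spacer_c from where it was at the start of the episode below 0.02 m and horizontal distance between each of spacer_a, spacer_c and inspection_sheet above 0.12 m) or (angle between spacer_c's own z axis and vertical above 2.94 rad and height (world z) of spacer_c above 0.21 m and horizontal distance between spacer_c and inspection_sheet below 0.1 m and contact force between the fingers and spacer_c above 1 N and linear speed of spacer_c below 0.03 m/s and distance of each of spacer_a, spacer_b from where it was at the start of the episode below 0.02 m and horizontal distance between each of spacer_a, spacer_b and inspection_sheet above 0.12 m))); the arm keeps its last pose, push and grip.
It fails at once if a bystanding tool or gauge is moved by over 2 cm (distance of any of ring_gauge, tin, v_block, dial_indicator from where it was at the start of the episode above 0.02 m).
It also fails if it takes over 58 s, if anything falls off the work surface, if the arm or the gripper's body presses on something with over 40 N, if the wrist force passes 120 N, or if a joint passes its speed limit or range.

## Working session

There is one attempt and no reset: what is moved stays moved. The work goes in short steps, Python scripts to look and compute and a tool call to move; the robot and the scene stay as the last step left them, time stands still between calls to the robot, and variables do not carry over. Pictures are saved under pics/ and viewed, about 8 in all and at most 12, crops included, and the job is handed in when it is done.

Besides the shell and the picture viewer there is one more tool, called after "Call:" by a JSON object that holds its "fn" and its "kwargs", one argument or row to a line. send_rows: Moves the arm, as the interface text tells. Its arguments: {"type":"object","properties":{"deltas":{"type":"array","items":{"type":"number"}},"force":{"type":"number"}},"required":["deltas"]}

```bash
mkdir -p pics; ls
python3 - <<'E'
from plant import ctrl, optics
import cv2, numpy as np
print(ctrl.read_state())
a=[]
for n in("side","top","wrist"):
    c=optics.capture(n);np.savez(f"pics/{n}0.npz",**{k:np.array(v) for k,v in c.items()})
    im=c["image"][:,:,::-1];cv2.imwrite(f"pics/{n}0.png",im)
    print(n,c["mtx"],c["origin"],c["rotation"],[k for k in c])
E
```

```text
pics
{'t': 0.0, 'qpos': array([-1.36970838e+00,  3.09028808e-01,  1.63523619e+00,  1.30319701e-06,
        1.19971845e+00, -6.97130096e-02]), 'dq': array([ 0.0003235 ,  0.00081028, -0.00019842, -0.00069522,  0.00208509,
       -0.00043778]), 'joint_efforts': array([ 2.68128679e-03, -4.15243542e+01, -2.76664567e+01, -1.17648538e-04,
        1.01636723e-02, -1.21394393e-05]), 'tcp_pos': array([ 0.16697874, -0.60136386,  0.21800867]), 'eef_rot': array([ 0.56228138,  0.42848744,  0.5635521 , -0.42737244]), 'ft_force': array([-0.25093141, -0.6034544 , -0.40596991]), 'moment': array([ 0.00368454, -0.00938822, -0.00942487]), 'finger_gap': 0.996422371076503}
side [[435.99975124   0.         318.77935268]
 [  0.         435.99975124 236.57670674]
 [  0.           0.           1.        ]] [0.84046345 0.5727983  0.72845632] [0.2349662  0.08408946 0.33999248 0.90671107] ['image', 'mtx', 'origin', 'rotation']
top [[596.82519506   0.         312.28932884]
 [  0.         596.82519506 229.59089702]
 [  0.           0.           1.        ]] [0.38668315 0.09261319 1.14740648] [ 0.7090229   0.06098949 -0.05580758 -0.70032302] ['image', 'mtx', 'origin', 'rotation']
wrist [[371.64829954   0.         323.4476287 ]
 [  0.         371.64829954 242.94261818]
 [  0.           0.           1.        ]] [ 0.23705331 -0.5835395   0.37212999] [ 0.78753792 -0.11592441  0.08941939 -0.5986232 ] ['image', 'mtx', 'origin', 'rotation']
```

View pics/top0.png

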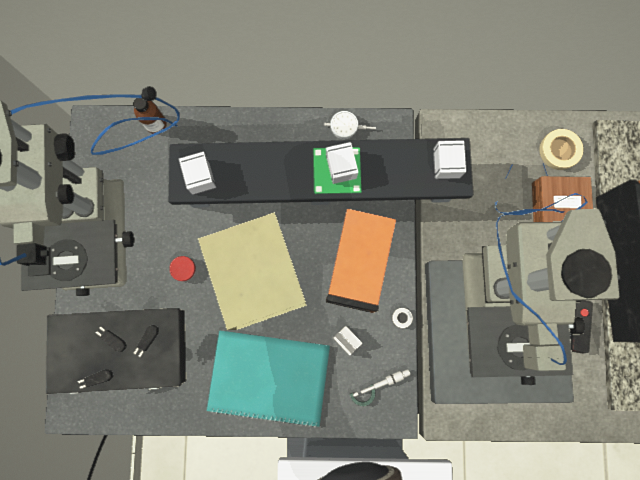

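View pics/side0.png

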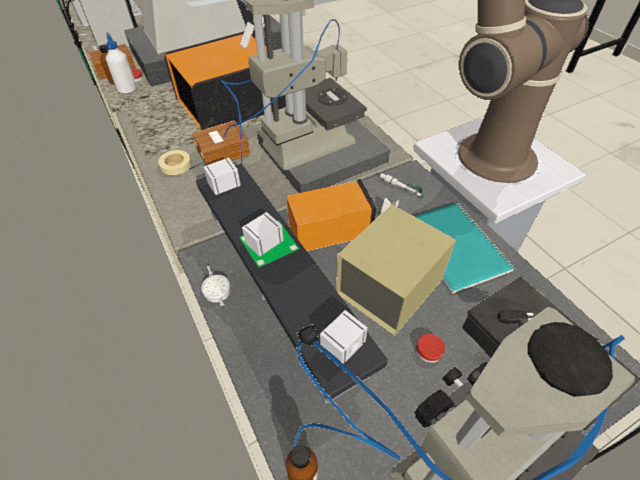

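```bash
cat > h.py <<'E'
import numpy as np, cv2
from scipy.spatial.transform import Rotation as R
def load(n): return dict(np.load(f"pics/{n}.npz"))
def rot(c):
    q=np.array(c["rotation"]); return R.from_quat(q[[1,2,3,0]]).as_matrix()
def ray(c,uv):
    uv=np.atleast_2d(np.float64(uv)); K=c["mtx"]
    d=np.c_[(uv[:,0]-K[0,2])/K[0,0],-(uv[:,1]-K[1,2])/K[1,1],-np.ones(len(uv))]
    return c["origin"],d@rot(c).T
def plane(c,uv,z):
    o,d=ray(c,uv); return o+d*((z-o[2])/d[:,2])[:,None]
def proj(c,P):
    p=(np.atleast_2d(P)-c["origin"])@rot(c); K=c["mtx"]
    return np.c_[K[0,2]+K[0,0]*p[:,0]/-p[:,2],K[1,2]-K[1,1]*p[:,1]/-p[:,2]]
E
python3 - <<'E'
from h import *
t=load("top0");s=load("side0")
def mask(c,lo,hi):
    h=cv2.cvtColor(c["image"],cv2.COLOR_RGB2HSV); return cv2.inRange(h,lo,hi)
for n,c in(("top",t),("side",s)):
    m=mask(c,(50,120,60),(75,255,255)); k,_=cv2.findContours(m,0,2); k=max(k,key=cv2.contourArea)
    P=plane(c,cv2.convexHull(k)[:,0],.1)
    r=cv2.minAreaRect(np.float32(P[:,:2]*1000)); print(n,"sheet",r)
m=mask(t,(0,0,175),(180,40,255)); k,_=cv2.findContours(m,0,2)
for q in k:
    if cv2.contourArea(q)>300 : 
        r=cv2.minAreaRect(np.float32(plane(t,q[:,0],.144)[:,:2]*1000)); print("white",np.round(r[0]),np.round(r[1]),r[2],q[:,0].mean(0))
for nm,uv in (("orange top",[[346,209],[396,218],[378,303],[328,297]]),("tan",[[198,238],[275,212],[306,305],[235,330]])):
    for z in(0,.1,.15):print(nm,z,plane(t,uv,z)[:,:2].round(3).tolist())
print("or side",[plane(s,[[288,200],[368,184],[376,216],[297,248]],z)[:,:2].round(3).tolist() for z in(0,.06,.1,.12)])
print("tan side",[plane(s,[[338,255],[400,208],[455,243],[410,280]],z)[:,:2].round(3).tolist() for z in(.1,.15)])
a=[cv2.resize(c["image"][y-40:y+40,x-50:x+50],None,fx=4,fy=4,interpolation=2) for c,(x,y) in((s,(264,236)),(s,(343,337)),(t,(340,165)),(s,(222,176)))]
cv2.imwrite("pics/c1.png",np.vstack([np.hstack(a[:2]),np.hstack(a[2:])])[:,:,::-1][:640])
cv2.imwrite("pics/c1.png",cv2.resize(cv2.imread("pics/c1.png"),(740,592)))
E
```

```text
top sheet ((671.5014038085938, 58.68596649169922), (84.21813201904297, 84.18316650390625), 2.1436848640441895)
side sheet ((670.4577026367188, 58.72087860107422), (85.56239318847656, 86.36019134521484), 1.884763479232788)
white [183. 195.] [ 66. 353.] 0.7981524467468262 [278.33333333 461.85416667]
white [ 206. -211.] [100. 431.] 0.8217283487319946 [437.01886792 457.69811321]
white [605. 603.] [57. 75.] 7.049237251281738 [ 26.34848485 197.26515152]
white [614. 504.] [88. 56.] 5.633381366729736 [ 83.375      190.01388889]
white [657. 306.] [57. 45.] 17.48489761352539 [195.25       169.98333333]
white [678.  49.] [57. 55.] 13.241382598876953 [341.45283019 160.64150943]
white [ 682. -135.] [65. 53.] 1.5851688385009766 [444.25641026 161.05128205]
white [687. 595.] [96. 44.] 4.9980854988098145 [ 32.31884058 151.23188406]
white [743.  49.] [48. 50.] 43.98841094970703 [342.19047619 123.16666667]
white [699. 642.] [135.  16.] 5.6775102615356445 [  3.89393939 146.98484848]
orange top 0 [[0.62, 0.037], [0.603, -0.061], [0.438, -0.025], [0.448, 0.071]]
orange top 0.1 [[0.599, 0.042], [0.584, -0.048], [0.433, -0.015], [0.442, 0.072]]
orange top 0.15 [[0.589, 0.044], [0.575, -0.041], [0.431, -0.01], [0.44, 0.073]]
tan 0 [[0.559, 0.325], [0.612, 0.176], [0.432, 0.112], [0.383, 0.246]]
tan 0.1 [[0.544, 0.304], [0.593, 0.169], [0.428, 0.111], [0.384, 0.233]]
tan 0.15 [[0.536, 0.294], [0.583, 0.165], [0.426, 0.11], [0.384, 0.226]]
or side [[[0.547, -0.122], [0.35, -0.075], [0.394, 0.025], [0.596, 0.021]], [[0.571, -0.064], [0.39, -0.022], [0.43, 0.07], [0.616, 0.067]], [[0.587, -0.026], [0.417, 0.014], [0.455, 0.1], [0.63, 0.097]], [[0.596, -0.007], [0.431, 0.031], [0.467, 0.115], [0.636, 0.112]]]
tan side [[[0.571, 0.149], [0.4, 0.106], [0.365, 0.231], [0.49, 0.259]], [[0.593, 0.183], [0.435, 0.143], [0.403, 0.259], [0.517, 0.284]]]
```

View pics/c1.png

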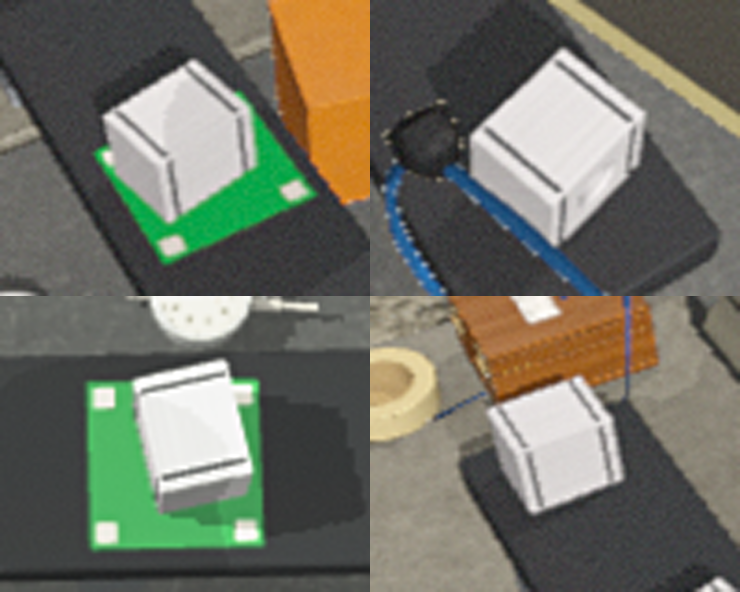

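View pics/wrist0.png

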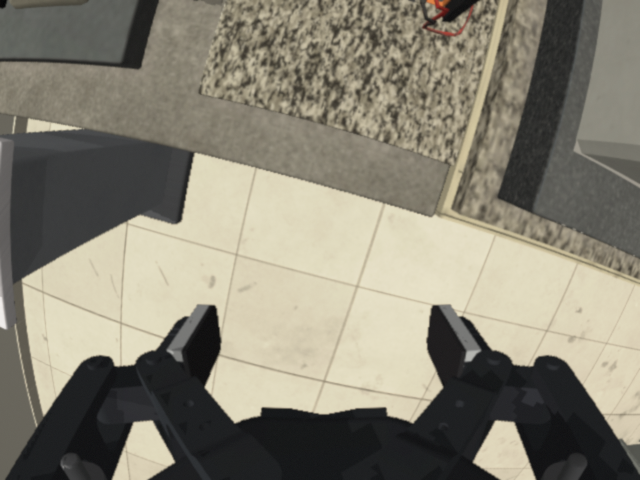

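Call:
{"fn": "send_rows", "kwargs": {
  "deltas": [-0.04, 0, 0, 0, 0, 0, 0, -0.04, 0, 0, 0, 0, 0, 0, -0.04, 0, 0, 0, 0, 0, 0, -0.04, 0, 0, 0, 0, 0, 0, -0.04, 0, 0, 0, 0, 0, 0, -0.04, 0, 0, 0, 0, 0, 0, -0.04, 0, 0, 0, 0, 0, 0, -0.04, 0, 0, 0, 0, 0, 0, -0.04, 0, 0, 0, 0, 0, 0, -0.04, 0, 0, 0, 0, 0, 0],
  "force": 60
}}

```text
t: 0.98
tcp_pos: [0.167, -0.6017, 0.621]
eef_rot: [0.563, 0.428, 0.563, -0.428]
ft_force: [0.0, -0.5, 0.1]
finger_gap: 1.005
```

```bash
cat > cap.py <<'E'
import sys; from plant import ctrl, optics
import cv2, numpy as np
def cap(n,tag):
    c=optics.capture(n);c={k:np.array(v) for k,v in c.items()};np.savez(f"pics/{tag}.npz",**c)
    cv2.imwrite(f"pics/{tag}.png",c["image"][:,:,::-1]); return c
if __name__=="__main__":
    s=ctrl.read_state()
    for k in("t","qpos","tcp_pos","eef_rot","ft_force","finger_gap"):print(k,np.round(s[k],4))
    for a in sys.argv[2:]: cap(a,a+sys.argv[1])
E
python3 cap.py 1 wrist
python3 - <<'E'
from h import *
t=load("top0")
for z in(.3,.4,.5,.6): print(z,plane(t,[[586,272],[610,272],[510,225],[525,360],[560,360]],z)[:,:2].round(3).tolist())
s=load("side0"); o,d=ray(s,[[580,360],[290,2],[275,0],[340,65]]); print(o,d)
E
```

```text
t 0.9833
qpos [-1.3697  0.2589  0.9144 -0.      1.9685 -0.0697]
tcp_pos [ 0.167  -0.6017  0.621 ]
eef_rot [ 0.5628  0.428   0.563  -0.4279]
ft_force [ 0.0115 -0.5213  0.0628]
finger_gap 1.0053
0.3 [[0.472, -0.289], [0.472, -0.323], [0.538, -0.185], [0.348, -0.197], [0.349, -0.246]]
0.4 [[0.462, -0.244], [0.462, -0.274], [0.52, -0.152], [0.353, -0.163], [0.353, -0.206]]
0.5 [[0.452, -0.199], [0.452, -0.225], [0.502, -0.119], [0.357, -0.129], [0.358, -0.166]]
0.6 [[0.442, -0.154], [0.442, -0.176], [0.485, -0.086], [0.362, -0.095], [0.362, -0.126]]
[0.84046345 0.5727983  0.72845632] [[-0.7323332  -0.10111203 -0.94475205]
 [-0.45296024 -0.96316149 -0.40121041]
 [-0.42453415 -0.982808   -0.39795034]
 [-0.50004845 -0.81260563 -0.49684433]]
```

View pics/wrist1.png

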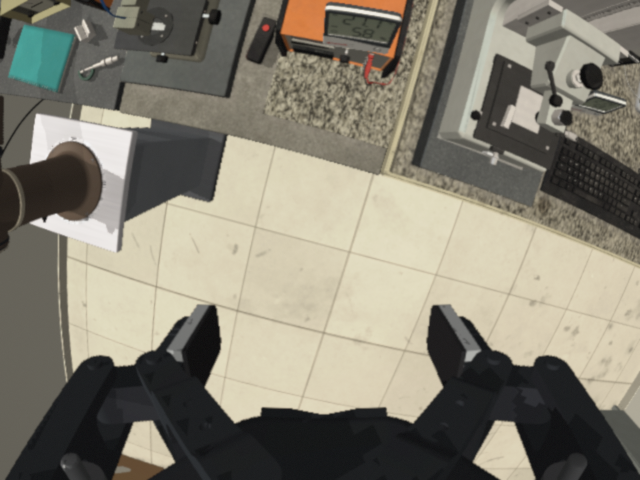

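```bash
cat >> h.py <<'E'
def split(p,Rm,p2,R2,shift=.04,turn=7.0):
    """equal rows from pose to pose: returns n, shift at row1 axes, turn units per row, and tool-frame totals"""
    w=R.from_matrix(Rm.T@R2).as_rotvec(); d=Rm.T@(np.array(p2)-p)
    n=int(np.ceil(max(np.linalg.norm(d)/shift,np.degrees(np.linalg.norm(w))/turn)))
    return n,d.round(3),(np.degrees(w)/30).round(3)
def pose(s): 
    q=np.array(s["eef_rot"]);return np.array(s["tcp_pos"]),R.from_quat(q[[1,2,3,0]]).as_matrix()
def wpix(c,P):
    p=(np.atleast_2d(P)-c["origin"])@rot(c); x,y,z=p[:,0],-p[:,1],-p[:,2]; K=c["mtx"]
    rr=np.hypot(x,y); th=np.arctan2(rr,z); return np.c_[K[0,2]+K[0,0]*th*x/rr,K[1,2]+K[1,1]*th*y/rr]
def wray(c,uv):
    K=c["mtx"];uv=np.atleast_2d(np.float64(uv)); a=(uv-K[:2,2])/K[0,0]; th=np.linalg.norm(a,axis=1)
    d=np.c_[np.sin(th)*a[:,0]/th,-np.sin(th)*a[:,1]/th,-np.cos(th)]; return c["origin"],d@rot(c).T
E
python3 - <<'E'
from h import *
from plant import ctrl
p,M=pose(ctrl.read_state()); print(M.round(3))
c=load("wrist1"); print("cam in tool",(M.T@(c["origin"]-p)).round(3),"cam axes in tool\n",(M.T@rot(c)).round(3))
# target: tool down, upper side(camera) toward +x
cam=M.T@(c["origin"]-p); sy=np.sign(cam[1])
x=np.array([0,0,-1.]);y=np.array([sy,0,0]);z=np.cross(x,y);T=np.c_[x,y,z]
print(split(p,M,[.3,-.1,.75],T))
for P in ([.167,-.6,.75],[.15,-.36,.75],[.3,-.2,.75],[.36,0,.75],[.6,-.1,.40]): print(P,(T.T@(np.array(P)-p)).round(3), (M.T@(np.array(P)-p)).round(3))
E
```

```text
[[ 0.003  0.964  0.267]
 [-0.015  0.267 -0.963]
 [-1.    -0.001  0.015]]
cam in tool [-0.144  0.072  0.003] cam axes in tool
 [[ 0.015  0.289 -0.957]
 [ 0.     0.957  0.289]
 [ 1.    -0.004  0.015]]
(14, array([-0.127,  0.262, -0.447]), array([ 0.517,  0.029, -0.002]))
[0.167, -0.6, 0.75] [-0.119 -0.    -0.002] [-0.119  0.    -0.   ]
[0.15, -0.36, 0.75] [-0.119 -0.017 -0.242] [-0.123  0.048 -0.236]
[0.3, -0.2, 0.75] [-0.119  0.133 -0.402] [-0.125  0.236 -0.35 ]
[0.36, 0, 0.75] [-0.119  0.193 -0.602] [-0.128  0.347 -0.527]
[0.6, -0.1, 0.4] [ 0.231  0.433 -0.502] [ 0.224  0.552 -0.372]
```

Call:
{"fn": "send_rows", "kwargs": {
  "deltas": [-0.04, 0, 0, 0.172, 0.01, 0, 0, -0.04, 0, 0, 0.172, 0.01, 0, 0, -0.04, 0, 0, 0.172, 0.01, 0, 0, 0, -0.003, -0.035, 0, 0, 0, 0, 0, -0.003, -0.035, 0, 0, 0, 0, 0, -0.003, -0.035, 0, 0, 0, 0, 0, -0.003, -0.035, 0, 0, 0, 0, 0, -0.003, -0.035, 0, 0, 0, 0, 0, -0.003, -0.035, 0, 0, 0, 0, 0, 0, -0.03, 0, 0, 0, 0]
}}

```text
t: 1.87
tcp_pos: [0.1451, -0.3614, 0.7367]
eef_rot: [0.5, 0.499, 0.508, -0.493]
ft_force: [0.7, 0.3, 0.7]
finger_gap: 0.996
```

```bash
python3 cap.py 2 wrist
```

```text
t 1.8667
qpos [-1.3026 -0.1244  1.0813  0.0023  2.1991  0.2539]
tcp_pos [ 0.1451 -0.3614  0.7367]
eef_rot [ 0.4998  0.4992  0.5079 -0.493 ]
ft_force [0.6659 0.3308 0.6665]
finger_gap 0.9962
```

View pics/wrist2.png

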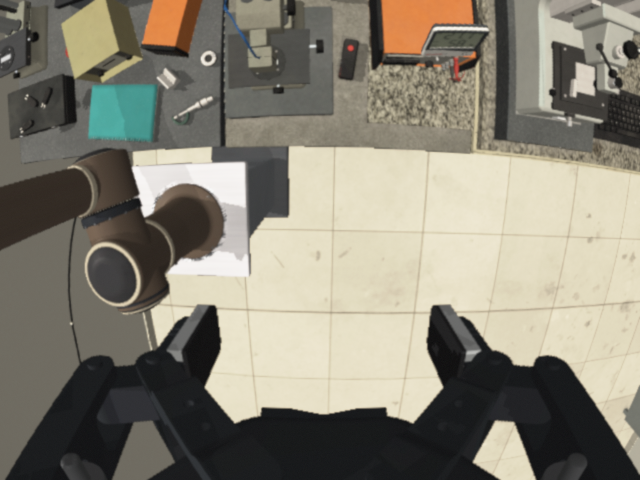

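Run:
```python
from h import *
t=load("top0");w=load("wrist2")
def tri(o1,d1,o2,d2):
    A=np.c_[d1,-d2];k=np.linalg.lstsq(A,o2-o1,rcond=None)[0];a=o1+k[0]*d1;b=o2+k[1]*d2;return ((a+b)/2).round(3),np.linalg.norm(a-b).round(3)
for u,v in (((515,347),(268,65)),((545,350),(262,38)),((402,318),(208,57))):
    o,d=ray(t,u);o2,d2=wray(w,v);print(u,tri(o,d[0],o2,d2[0]))
```

```text
(515, 347) (array([ 0.361, -0.239,  0.13 ]), np.float64(0.002))
(545, 350) (array([ 0.372, -0.245,  0.266]), np.float64(0.024))
(402, 318) (array([ 0.411, -0.07 ,  0.008]), np.float64(0.003))
```

Call:
{"fn": "send_rows", "kwargs": {
  "deltas": [0, 0.0215, -0.031, 0, 0, 0, 0, 0, 0.0215, -0.031, 0, 0, 0, 0, 0, 0.0215, -0.031, 0, 0, 0, 0, 0, 0.0215, -0.031, 0, 0, 0, 0, 0, 0.0215, -0.031, 0, 0, 0, 0, 0, 0.0215, -0.031, 0, 0, 0, 0, 0, 0.0215, -0.031, 0, 0, 0, 0, 0, 0.0215, -0.031, 0, 0, 0, 0, 0, 0.0215, -0.031, 0, 0, 0, 0, 0, 0.0215, -0.031, 0, 0, 0, 0]
}}

```text
t: 2.75
tcp_pos: [0.3562, -0.0485, 0.7406]
eef_rot: [0.5, 0.499, 0.508, -0.493]
ft_force: [0.3, -0.2, 0.5]
finger_gap: 0.998
```

Call:
{"fn": "send_rows", "kwargs": {
  "deltas": [0.0237, 0.024, 0.003, 0, 0, 0, 0, 0.0237, 0.024, 0.003, 0, 0, 0, 0, 0.0237, 0.024, 0.003, 0, 0, 0, 0, 0.0237, 0.024, 0.003, 0, 0, 0, 0, 0.0237, 0.024, 0.003, 0, 0, 0, 0, 0.0237, 0.024, 0.003, 0, 0, 0, 0, 0.0237, 0.024, 0.003, 0, 0, 0, 0, 0.0237, 0.024, 0.003, 0, 0, 0, 0, 0.0237, 0.024, 0.003, 0, 0, 0, 0, 0.0237, 0.024, 0.003, 0, 0, 0, 0]
}}

```text
t: 3.58
tcp_pos: [0.5966, -0.0732, 0.5008]
eef_rot: [0.5, 0.499, 0.508, -0.493]
ft_force: [-0.5, -0.9, 0.7]
finger_gap: 1.001
```

Call:
{"fn": "send_rows", "kwargs": {
  "deltas": [0.038, 0, 0, 0, 0, 0, 0, 0.038, 0, 0, 0, 0, 0, 0, 0.038, 0, 0, 0, 0, 0, 0, 0.038, 0, 0, 0, 0, 0, 0, 0.038, 0, 0, 0, 0, 0, 0, 0.038, 0, 0, 0, 0, 0, 0, 0, 0, 0, 0, 0, 0, 0]
}}

```text
t: 4.17
tcp_pos: [0.5885, -0.0684, 0.2643]
eef_rot: [0.494, 0.495, 0.514, -0.497]
ft_force: [-1.8, 0.3, -1.0]
finger_gap: 1.003
```

```bash
python3 cap.py 3 wrist; python3 -c "
import cv2;a=cv2.imread('pics/wrist3.png');cv2.imwrite('pics/c3.png',cv2.resize(a[:300,:420],(800,571),interpolation=2))"
```

```text
t 4.1667
qpos [-0.197   0.2227  1.6489  0.0144  1.2939  1.3538]
tcp_pos [ 0.5885 -0.0684  0.2643]
eef_rot [ 0.4941  0.4954  0.5137 -0.4965]
ft_force [-1.8054  0.323  -0.9937]
finger_gap 1.0025
```

View pics/c3.png

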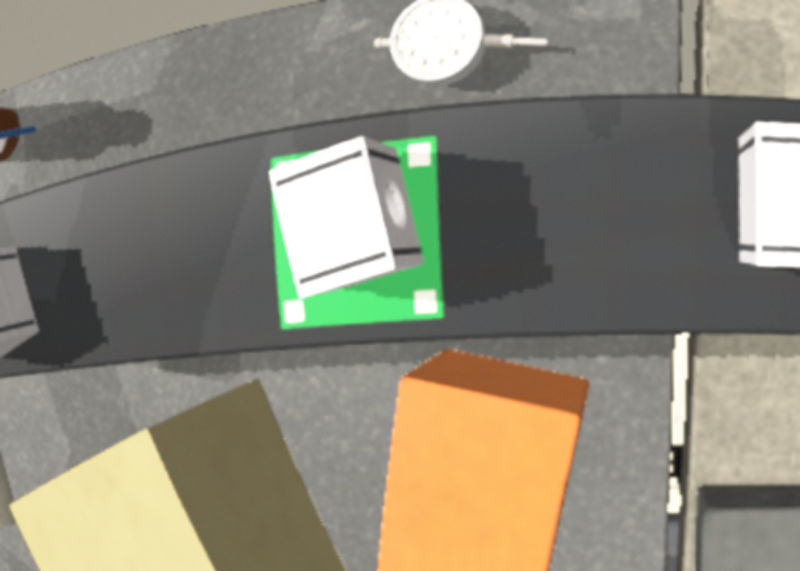

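Run:
```python
from h import *
from plant import ctrl
s=ctrl.read_state();p,M=pose(s);q=s["qpos"];print(M.round(4))
for sg in(1,-1):
    r=R.from_euler("ZYZY",[q[0],q[1]+q[2],sg*q[3],q[4]]).as_matrix(); print(sg,r[:,2].round(4),r.round(3).tolist())
t=load("top0");w=load("wrist3")
def tri(o1,d1,o2,d2):
    A=np.c_[d1,-d2];k=np.linalg.lstsq(A,o2-o1,rcond=None)[0];return ((o1+k[0]*d1+o2+k[1]*d2)/2).round(4)
# top-face corners in wrist crop -> plane z=.144
k=np.array([[269,174],[363,137],[393,268],[302,297]])*420/800
o,d=wray(w,k);P=o+d*((.144-o[2])/d[:,2])[:,None];print("wrist top corners",P.round(4).tolist(),P.mean(0).round(4))
print("sides",np.linalg.norm(np.diff(P,axis=0),axis=1).round(4))
e=(P[1]-P[2])+(P[0]-P[3]);print("yaw wrist",np.degrees(np.arctan2(e[1],e[0])))
# top camera: mask of bright top face near block
h=cv2.cvtColor(t["image"],cv2.COLOR_RGB2GRAY)[135:190,320:365];print(h[::3,::3])
```

```text
[[-0.0143  0.9998  0.0158]
 [ 0.0171  0.0161 -0.9997]
 [-0.9998 -0.014  -0.0173]]Traceback (most recent call last):
  File "<stdin>", line 5, in <module>
  File "scipy/spatial/transform/_rotation.pyx", line 1413, in scipy.spatial.transform._rotation.Rotation.from_euler
ValueError: Expected axis specification to be a non-empty string of upto 3 characters, got ZYZY
```

Run:
```python
from h import *
from plant import ctrl
s=ctrl.read_state();p,M=pose(s);q=s["qpos"];print(p)
for sg in(1,-1):
    r=(R.from_euler("ZYZ",[q[0],q[1]+q[2],sg*q[3]])*R.from_euler("Y",q[4])).as_matrix(); print(sg,r[:,2].round(4))
w=load("wrist3");t=load("top0")
k=np.array([[269,174],[363,137],[393,268],[302,297]])*420/800
o,d=wray(w,k);P=o+d*((.144-o[2])/d[:,2])[:,None];print("corners",P.round(4).tolist(),P.mean(0).round(4))
print("sides",np.linalg.norm(np.diff(P,axis=0),axis=1).round(4))
e=(P[1]-P[2])+(P[0]-P[3]);print("yaw",np.degrees(np.arctan2(e[1],e[0])))
# top view, crop c1: lower-left panel, 100x80px at (290,125) scaled 3.7
k=np.array([[134,379],[226,361],[251,468],[157,485]])
uv=np.c_[290+k[:,0]/3.7,125+(k[:,1]-296)/3.7];P=plane(t,uv,.144);print("top",P.round(4).tolist(),P.mean(0).round(4))
e=(P[1]-P[2])+(P[0]-P[3]);print("yaw",np.degrees(np.arctan2(e[1],e[0])))
```

```text
[ 0.59108677 -0.06893116  0.26897295]
1 [-0.0143  0.0171 -0.9998]
-1 [-0.0198 -0.0103 -0.9998]
corners [[0.6975, 0.077, 0.144], [0.7086, 0.034, 0.144], [0.6547, 0.0216, 0.144], [0.6447, 0.0628, 0.144]] [0.6764 0.0488 0.144 ]
sides [0.0443 0.0553 0.0424]
yaw 14.026941034183121
top [[0.6997, 0.0787, 0.144], [0.709, 0.0353, 0.144], [0.657, 0.0235, 0.144], [0.6484, 0.0674, 0.144]] [0.6785 0.0512 0.144 ]
yaw 12.574144512726443
```

```bash
cat > plan.py <<'E'
from h import *
from plant import ctrl
import sys
G=np.array([.6775,.050,.122]);yaw=np.radians(13.3)
def tool(al):
    b=np.array([np.cos(yaw),np.sin(yaw),0]);n=np.array([-b[1],b[0],0]);d=np.array([0,0,-1.])
    a=np.radians(al);x=np.cos(a)*d+np.sin(a)*n;return np.c_[x,np.cross(b,x),b]
def go(P,al):
    s=ctrl.read_state();p,M=pose(s);T=tool(al)
    print(s["qpos"].round(3),p.round(4),"n,shift(now axes),turn",split(p,M,P,T),"shift(target axes)",(T.T@(P-p)).round(4))
E
python3 - <<'E'
from plan import *
go(G-tool(0)[:,0]*.13,0)
go(G-tool(30)[:,0]*.12,30)
E
```

```text
[-0.197  0.22   1.643  0.014  1.296  1.354] [ 0.5911 -0.0689  0.269 ] n,shift(now axes),turn (15, array([ 0.018,  0.089, -0.117]), array([-3.413, -0.048, -0.01 ])) shift(target axes) [0.017  0.0959 0.1115]
[-0.197  0.22   1.643  0.014  1.296  1.354] [ 0.5911 -0.0689  0.269 ] n,shift(now axes),turn (16, array([ 0.043,  0.102, -0.058]), array([-3.337,  0.844,  0.706])) shift(target axes) [0.0552 0.0095 0.1115]
```

Call:
{"fn": "send_rows", "kwargs": {
  "deltas": [0, 0, 0, -0.2275, -0.003, 0, 0, 0, 0, 0, -0.2275, -0.003, 0, 0, 0, 0, 0, -0.2275, -0.003, 0, 0, 0, 0, 0, -0.2275, -0.003, 0, 0, 0, 0, 0, -0.2275, -0.003, 0, 0, 0, 0, 0, -0.2275, -0.003, 0, 0, 0, 0, 0, -0.2275, -0.003, 0, 0, 0, 0, 0, -0.2275, -0.003, 0, 0, 0, 0, 0, -0.2275, -0.003, 0, 0, 0, 0, 0, -0.2275, -0.003, 0, 0]
}}

```text
t: 5.05
tcp_pos: [0.5973, -0.0702, 0.2792]
eef_rot: [0.7, 0.127, 0.691, -0.125]
ft_force: [0.5, -0.2, 0.2]
finger_gap: 0.997
```

Call:
{"fn": "send_rows", "kwargs": {
  "deltas": [0, 0, 0, -0.2275, -0.003, 0, 0, 0, 0, 0, -0.2275, -0.003, 0, 0, 0, 0, 0, -0.2275, -0.003, 0, 0, 0, 0, 0, -0.2275, -0.003, 0, 0, 0, 0, 0, -0.2275, -0.003, 0, 0, 0, 0, 0, 0, 0, 0.2, 0, 0, 0, 0, 0, 0, 0.2, 0, 0, 0, 0, 0, 0, 0.2, 0, 0, 0, 0, 0, 0, 0.2, 0, 0, 0, 0, 0, 0, 0.2, 0]
}}

```text
t: 5.88
tcp_pos: [0.5978, -0.0711, 0.28]
eef_rot: [0.665, 0.101, 0.692, 0.263]
ft_force: [-0.0, 1.2, -0.5]
finger_gap: 0.996
```

Run:
```python
from plan import *
go(G-tool(30)[:,0]*.12,30)
```

```text
[-0.418  0.382  1.5    0.421  1.578 -0.722] [ 0.5978 -0.0711  0.28  ] n,shift(now axes),turn (4, array([0.069, 0.006, 0.104]), array([0.022, 0.036, 0.003])) shift(target axes) [0.0666 0.0072 0.1054]
```

Call:
{"fn": "send_rows", "kwargs": {
  "deltas": [0.017, 0.0015, 0.026, 0.006, 0.009, 0, 0, 0.017, 0.0015, 0.026, 0.006, 0.009, 0, 0, 0.017, 0.0015, 0.026, 0.006, 0.009, 0, 0, 0.017, 0.0015, 0.026, 0.006, 0.009, 0, 0, 0, 0, 0, 0, 0, 0, 0, 0, 0, 0, 0, 0, 0, 0]
}}

```text
t: 6.38
tcp_pos: [0.6893, -0.0072, 0.2207]
eef_rot: [0.655, 0.102, 0.702, 0.26]
ft_force: [0.3, 0.4, 0.1]
finger_gap: 1.002
```

Run:
```python
from plan import *
from cap import cap
go(G-tool(30)[:,0]*.006,30)
c=cap("wrist","wrist4");
import plan
# expected pixels of block top corners
b=tool(0)[:,2];n=tool(0)[:,1]
print(wpix(c,[G+sx*.028*b+sy*.022*n+[0,0,.022] for sx,sy in((1,1),(1,-1),(-1,-1),(-1,1))]).round())
im=c["image"][:,:,::-1].copy()
for u in wpix(c,[G+sx*.028*b+sy*.022*n+[0,0,.022] for sx,sy in((1,1),(1,-1),(-1,-1),(-1,1))]): cv2.circle(im,tuple(int(v) for v in u),2,(0,0,255),-1)
cv2.imwrite("pics/w4.png",im)
```

```text
[-0.282  0.578  1.337  0.446  1.514 -0.605] [ 0.6893 -0.0072  0.2207] n,shift(now axes),turn (3, array([0.109, 0.001, 0.002]), array([-0.005, -0.012,  0.005])) shift(target axes) [0.1087 0.0012 0.0017]
[[368. 192.]
 [370. 252.]
 [288. 252.]
 [289. 192.]]
```

View pics/w4.png

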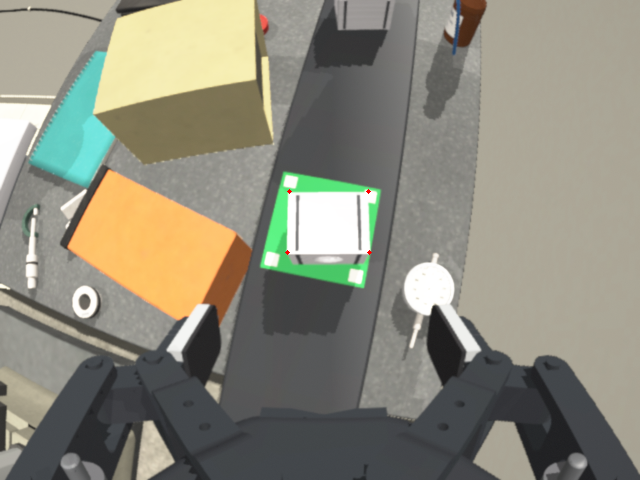

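Call:
{"fn": "send_rows", "kwargs": {
  "deltas": [0.02, 0, 0, 0, 0, 0, 0, 0.02, 0, 0, 0, 0, 0, 0, 0.02, 0, 0, 0, 0, 0, 0, 0.02, 0, 0, 0, 0, 0, 0, 0.019, 0.001, 0, 0, 0, 0, 0, 0.01, 0, 0.001, 0, 0, 0, 0, 0, 0, 0, 0, 0, 0, 0, 0, 0, 0, 0, 0, 0, 0]
}}

```text
t: 7.1
tcp_pos: [0.6759, 0.0454, 0.1272]
eef_rot: [0.656, 0.103, 0.702, 0.259]
ft_force: [0.4, -0.2, 1.2]
finger_gap: 0.999
```

Call:
{"fn": "send_rows", "kwargs": {
  "deltas": [0, 0, 0, 0, 0, 0, 1, 0, 0, 0, 0, 0, 0, 1, 0, 0, 0, 0, 0, 0, 1, 0, 0, 0, 0, 0, 0, 1, 0, 0, 0, 0, 0, 0, 1, 0, 0, 0, 0, 0, 0, 1, 0, 0, 0, 0, 0, 0, 1, 0, 0, 0, 0, 0, 0, 1],
  "force": 60
}}

```text
t: 7.77
tcp_pos: [0.6775, 0.0447, 0.1283]
eef_rot: [0.657, 0.103, 0.701, 0.258]
ft_force: [1.2, -4.0, 6.4]
finger_gap: 0.61
```

Call:
{"fn": "send_rows", "kwargs": {
  "deltas": [-0.0087, 0.005, 0, 0, 0, 0, 1, -0.0217, 0.0125, 0, 0, 0, 0, 1, -0.0217, 0.0125, 0, 0, 0, 0, 1, -0.0217, 0.0125, 0, 0, 0, 0, 1, -0.0217, 0.0125, 0, 0, 0, 0, 1, -0.0217, 0.0125, 0, 0, 0, 0, 1, -0.0217, 0.0125, 0, 0, 0, 0, 1, 0, 0, 0, 0, 0, 0, 1, 0, 0, 0, 0, 0, 0, 1]
}}

```text
t: 8.52
tcp_pos: [0.6772, 0.046, 0.2871]
eef_rot: [0.656, 0.102, 0.702, 0.258]
ft_force: [-0.4, -0.5, -3.6]
finger_gap: 0.606
```

Call:
{"fn": "send_rows", "kwargs": {
  "deltas": [0, 0, 0, 0, 0, -0.15, 1, 0, 0, 0, 0, 0, -0.15, 1, 0, 0, 0, 0, 0, -0.15, 1, 0, 0, 0, 0, 0, -0.15, 1, 0, 0, 0, 0, 0, -0.15, 1, 0, 0, 0, 0, 0, -0.15, 1, 0, 0, 0, 0, 0, -0.15, 1, 0, 0, 0, 0, 0, -0.15, 1, 0, 0, 0, 0, 0, -0.15, 1, 0, 0, 0, 0, 0, -0.15, 1]
}}

```text
t: 9.35
tcp_pos: [0.6747, 0.0466, 0.2824]
eef_rot: [0.702, -0.175, 0.69, -0.012]
ft_force: [-0.6, 0.0, -2.7]
finger_gap: 0.611
```

Run:
```python
from plan import *
go(G+[0,0,.14],-60)
print(ctrl.read_state()["finger_gap"])
```

```text
[ 0.132  0.36   1.46  -0.274  1.318 -0.032] [0.6747 0.0466 0.2824] n,shift(now axes),turn (7, array([0.019, 0.008, 0.004]), array([ 0.015, -0.023, -1.493])) shift(target axes) [0.0079 0.019  0.0036]
0.6113177609878792
```

Call:
{"fn": "send_rows", "kwargs": {
  "deltas": [0, 0, 0, 0, 0, -0.15, 1, 0, 0, 0, 0, 0, -0.15, 1, 0, 0, 0, 0, 0, -0.15, 1, 0, 0, 0, 0, 0, -0.15, 1, 0, 0, 0, 0, 0, -0.15, 1, 0, 0, 0, 0, 0, -0.15, 1, 0, 0, 0, 0, 0, -0.15, 1, 0, 0, 0, 0, 0, -0.15, 1, 0, 0, 0, 0, 0, -0.15, 1]
}}

```text
t: 10.1
tcp_pos: [0.6748, 0.0468, 0.282]
eef_rot: [0.655, -0.403, 0.587, -0.254]
ft_force: [-0.1, -0.8, -3.8]
finger_gap: 0.609
```

Run:
```python
from plan import *
go(G+[0,0,.14],-60)
print(ctrl.read_state()["finger_gap"])
```

```text
[ 0.407  0.506  1.528 -0.957  1.454  0.467] [0.6748 0.0468 0.282 ] n,shift(now axes),turn (1, array([0.009, 0.018, 0.004]), array([ 0.022, -0.015, -0.144])) shift(target axes) [0.0078 0.0186 0.0033]
0.6086180115900094
```

Call:
{"fn": "send_rows", "kwargs": {
  "deltas": [0.004, 0.009, 0.002, 0.01, -0.007, -0.072, 1, 0.004, 0.009, 0.002, 0.01, -0.007, -0.072, 1, 0, 0, 0, 0, 0, 0, 1, 0, 0, 0, 0, 0, 0, 1, 0, 0, 0, 0, 0, 0, 1, 0, 0, 0, 0, 0, 0, 1]
}}

```text
t: 10.6
tcp_pos: [0.6799, 0.0501, 0.2671]
eef_rot: [0.651, -0.42, 0.567, -0.281]
ft_force: [-0.1, 1.1, -2.1]
finger_gap: 0.607
```

Run:
```python
from plan import *
from cap import cap
go(G+[0,0,.14],-60); s=ctrl.read_state(); print(s["dq"].round(3),s["ft_force"])
a=[]
for n in("top","side"):
    c=cap(n,n+"5");u,v=proj(c,s["tcp_pos"])[0].astype(int);print(n,u,v)
    a.append(cv2.resize(c["image"][v-50:v+50,u-50:u+50,::-1],(400,400),interpolation=2))
cv2.imwrite("pics/f5.png",np.hstack(a))
```

```text
[ 0.427  0.556  1.53  -1.022  1.468  0.545] [0.6799 0.0501 0.2671] n,shift(now axes),turn (1, array([ 0.002,  0.005, -0.002]), array([-0.01 ,  0.002, -0.005])) shift(target axes) [ 0.0022  0.0047 -0.0023]
[-0.004 -0.014 -0.011 -0.     0.002  0.002] [-0.11855083  1.05861002 -2.11134301]
top 346 135
side 251 173
```

View pics/f5.png

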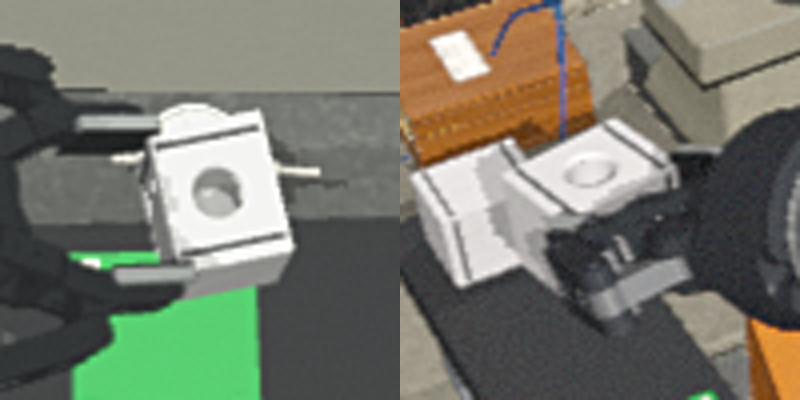

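Run:
```python
from h import *
t=load("top5");s=load("side5");Q=[]
for a,b in(((262,112),(105,175)),((293,245),(215,120)),((180,262),(280,180)),((217,192),(190,172))):
    o,d=ray(t,[296+a[0]/4,85+a[1]/4]);o2,e=ray(s,[201+b[0]/4,123+b[1]/4]);d=d[0];e=e[0]
    k=np.linalg.lstsq(np.c_[d,-e],o2-o,rcond=None)[0];A=o+k[0]*d;B=o2+k[1]*e;Q.append((A+B)/2);print(Q[-1].round(4),np.linalg.norm(A-B).round(4))
n=np.cross(Q[0]-Q[1],Q[2]-Q[1]);n/=np.linalg.norm(n);print("normal",n,"tilt",np.arccos(abs(n[2])), np.linalg.norm(Q[0]-Q[1]),np.linalg.norm(Q[2]-Q[1]))
```

```text
[0.7113 0.0279 0.279 ] 0.0027
[0.659  0.0163 0.2782] 0.0029
[0.6515 0.0597 0.2755] 0.0059
[0.6804 0.0444 0.2794] 0.0003
normal [-0.02767442  0.05880716  0.99788569] tilt 0.06503935236123713 0.05358408464982963 0.04408045024196326
```

Tilt is about 0.07 rad, within the 0.2 limit. The top face is at z of about 0.28, so the block centre is near 0.257. Handing in.

```bash
python3 -c "
from plant import ctrl
print(ctrl.job_done())"
```

```text
the job is handed in; nothing more can be done
None
```

The block on the green sheet was spacer_b: the wrist camera showed its hole on the right side. I gripped it across its two ends with the tool tilted 30°, lifted it and turned it 90° about its long axis. I handed the job in at about 10.7 s with the hole facing up.

**Last checks:**
- **Hole direction:** both the top and side views show the hole on top. Its face is tilted about 0.07 rad by triangulation (limit 0.2). One corner's two sight lines missed each other by 6 mm, so this figure is rough.
- **Position:** the block centre is at z ≈ 0.257 m, about 16 cm above the riser top. It is about 1.5 cm from the sheet centre seen from above.
- **Grip:** the set grip is 60 N. The finger opening stayed at 0.61 throughout, so I saw no sign of slipping.
- **Motion:** the joint speeds were near zero (0.014 rad/s or less).
- **Other objects:** I planned the moves clear of the other two blocks and the bystanders, and wrist forces stayed low. I did not re-measure their positions at the end.

No check failed.

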